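# Tip the weighed mussel into the enamel tray with the joystick

## Task

The mussel on the weighing pan has been weighed: push the joystick fully over towards the rectangular enamel tray, never towards the round bowl, and hold it there for two seconds so that the pan tips the mussel into the tray, then let the stick spring back upright. Work only with the stick: do not touch the mussel or the pan, and leave the tube rack and the jar beside it where they stand.

Things in the scene. Friction and masses are not known exactly. Their poses are not given: they have to be found in the camera images.
- grader: Fixed weigh-and-tip unit on a grey base 300 x 100 x 24 mm; origin under its centre on the table. x axis from the joystick end (-x) to the pan end (+x), y across, z up. The joystick stands at x = -100 mm on a white console 100 x 106 mm, 60 mm high; the steel pan is centred at x = +60 mm, its floor 152 mm above the table.
- stick (a joint): Tilt of the spring-centred joystick, rad: 0 upright, positive = top leans to the grader's +y, negative = to its -y; it leans no other way. Stops at -0.45 and +0.45 (fully over). Spring 1.3 N m/rad: about 6 N sideways at the knob when fully over; it returns upright when let go. The pan tips with it to the same side, by 1.7 times its angle, and levels again with it.
- knob (a point): Middle of the joystick's black ball knob, 40 mm in diameter, on a steel rod 14 mm in diameter. It stands 155 mm above the table when upright, 100 mm above the pivot, whose axis runs along the grader's x. Axes as the grader's when upright; they lean with the stick.
- pan_middle (a point): Middle of the upper face of the tipping pan: a steel plate 136 mm (grader x) by 160 mm (grader y) with 22 mm lips at its two x ends and open at its two y edges. It turns about a shaft along the grader's x, 12 mm below this point; axes as the grader's when level.
- pan: The same tipping pan as a body; origin on its shaft, 140 mm above the table.
- mussel_center (a point): Middle of the closed black mussel (88 x 44 x 26 mm, about 60 g) that lies on the pan at the start; its x axis runs along its length. It slides off a clearly tipped pan within about a second.
- mussel: The same mussel as a body; origin under its middle.
- tray: Fixed shallow rectangular white enamel tray with a dark rim, 220 mm (x) by 230 mm (y), walls 40 mm high and 4 mm thick, floor 4 to 5 mm thick; origin under its centre, x and y along its sides. It stands beside the pan, on the grader's +y side or its -y side. Another mussel already lies in it.
- basin: Fixed shallow round white bowl, 224 mm across, 45 mm high, on the other side of the pan; origin under its centre.
- rack: Bystander: white tube rack, 75 x 130 mm, 87 mm high with its green-capped tubes; origin under its centre, beside the console.
- jar: Bystander: clear jar with white lid, 60 mm across, 85 mm high; origin under its centre, beside the console.
Things that resemble listed ones, but are neither listed nor needed, are in the scene too. What is shaped like the mussel but blue is not meant.

How it is judged:
On the way:
1. the joystick is held over towards the enamel tray, at least 0.32 rad, for 1.2 s (((y of tray in the frame of grader above 0 m and value of joint stick above 0.32 rad) or (y of tray in the frame of grader below 0 m and value of joint stick below -0.32 rad))), for 1.2 s.
At the end, for the whole second after the job is handed in: The mussel lies at rest inside the enamel tray (its middle within the tray's walls and less than 55 mm above the table), and the joystick is back upright within 0.06 rad and still (x of mussel_center in the frame of tray between -0.108 and 0.108 m and y of mussel_center in the frame of tray between -0.113 and 0.113 m and z of mussel_center in the frame of tray below 0.055 m and linear speed of mussel below 0.03 m/s and value of joint stick between -0.06 and 0.06 rad and velocity of joint stick between -0.1 and 0.1 rad/s); the robot touches nothing.
It fails at once if the joystick is tilted more than 0.15 rad towards the round bowl ((y of tray in the frame of grader above 0 m and value of joint stick below -0.15 rad) or (y of tray in the frame of grader below 0 m and value of joint stick above 0.15 rad)).
It fails at once if the robot touches the mussel or the pan (contact force between any of the fingers, the arm and mussel above 0.5 N or contact force between any of the fingers, the arm and pan above 0.5 N).
It fails at once if the tube rack or the jar is moved more than 30 mm (distance of any of rack, jar from where it was at the start of the episode above 0.03 m).
It also fails if it takes over 38 s, if anything falls off the work surface, if the arm or the gripper's body presses on something with over 40 N, if the wrist force passes 120 N, or if a joint passes its speed limit or range.

## Robot

A 7-joint arm with a two-finger parallel gripper is mounted at the origin on the work surface. World frame = base frame: x ahead of the robot, y to its left, z up, the work surface at z = 0. Lengths are in m, angles in rad, forces in N, time in s.
With the tool pointing down it reaches from about 0.35 to 0.9 m from the base axis. Payload 8.1 kg.
Tool frame: the origin (TCP) lies where the fingers leave the gripper's body, on its centre line; the fingertips stand 66 mm ahead of it and the grasp point (between the pads) lies 47 mm ahead of it (arm.tip_reach is the distance from the TCP to the fingertips, in m); z points along the fingers, y is the direction in which the jaws open and shut (so a half turn about z gives the same grasp; the last joint's range is limited). The gripper opens to 92 mm and grips with 3 to 60 N. Pads are 19 mm wide; open, the fingers measure 130 mm over their backs; the gripper's body (75 mm by 190 mm) begins 47 mm behind the grasp point.
Start: joints at [-1.214, 0.434, 0.025, 1.573, -0.012, 1.134, -0.075], TCP at [0.277, 0.56, 0.292] pointing down, gripper open.
Joint ranges: [-2.62, 2.62], [-0.44, 2.09], [-1.27, 1.32], [0.08, 2.57], [-1.32, 4.46], [0.12, 2], [-2.74, 2.74]. Speed limits (rad/s): [2.22, 2.22, 3.01, 3.01, 3.14, 3.14, 3.14].

## Interface

Orientations are given as a rotation vector (axis times angle).
In Python, from cell import arm gives the robot as it stands.
- The arm moves only by the tool carry_out, never from a script. Its argument "plan" is a list of rows, each a list of 5 numbers: the shift along the world's x, y, z in cm, then the turn about the world's z in rad, then the finger opening in cm, from 0 to 9.18. In form: [[tx, ty, tz, spin, fingers], ...]. A call has 1 to 20 rows; each row is the pose to reach, as a shift and turn from the pose measured when the call began; what a row does not reach only later rows make up. A row lasts 1/10 s, in which the tool goes at most 50 mm and 8.59 degrees, less where a joint would pass 70% of its speed; a pose out of reach is approached as far as the arm can. A call with a gripper value outside its range is refused whole. The fingers move at their own pace and stop on an object; "squeeze" is the grip in N (left out, the last holds). Time passes only in rows, so rows that repeat a pose let the fingers close. It gives the time, the measured TCP pose, the force and the opening at its end, in the units of the state.
- arm.observe(): the state, without advancing time (a new reading comes with each control period).
- arm.get_image(name): name is "scene" or "top"; returns (picture, depth): 420x560x3 uint8, red, green, blue; 420x560 float32, m along the optical axis (not along the pixel's ray), 0 where there is no reading.
- arm.get_calibration(name): a dict with "intrinsics" (3x3 intrinsics, pixels), "D" ([k1, k2, p1, p2, k3] as OpenCV has them; the pictures are not rectified), "rvec" (rotation vector, rad) and "tvec" (3), from world to camera coordinates, as OpenCV has them. Camera axes: x right, y down, z forward; pixel columns grow to the right and rows downward; lengths in m; the calibration is good to about 2 mm. A picture is of the moment at which its call begins. get_calibration takes no time and is no camera call.
- arm.sign_off(): hands the job in, once; it reports no verdict.
The state is a dict: "clock": time; "joints": joint angles; "dq": joint speeds; "joint_efforts": joint torques, N m; "position": TCP position; "ee_rot": TCP orientation; "force": force on the tool from outside, world axes, zero at the start; "ft_torque": the same for the moment, N m; "width": opening from 0.0 (shut) to 1.0 (fully open).
Only numpy, scipy, OpenCV 4.12 (cv2) and the standard library are available. Lean on these libraries where they do the work, as an engineer would, in place of code of your own. Each camera call takes 0.05 s, during which the arm holds its last target. There are 200 camera calls.

## Working session

There is one attempt and no reset: what is moved stays moved. The work goes in short steps, Python scripts to look and compute and a tool call to move; the robot and the scene stay as the last step left them, time stands still between calls to the robot, and variables do not carry over. Pictures are saved under pics/ and viewed, about 8 in all and at most 12, crops included, and the job is handed in when it is done.

Besides the shell and the picture viewer there is one more tool, called after ">>>" as name([rows], argument=value, ...), one row to a line, values as JSON. carry_out: Moves the arm, as the interface text tells. Its arguments: {"type":"object","properties":{"plan":{"type":"array"},"squeeze":{"type":"number"}},"required":["plan"]}

```bash
mkdir -p pics
cat > h.py <<'E'
import numpy as np, cv2
from cell import arm
def grab(n):
    im,d=arm.get_image(n); return im,d,arm.get_calibration(n)
def world(px,d,c):
    """pixels (N,2) and depths along the axis -> world points"""
    px=np.asarray(px,float).reshape(-1,1,2)
    u=cv2.undistortPoints(px,np.array(c["intrinsics"]),np.array(c["D"])).reshape(-1,2)
    P=np.c_[u,np.ones(len(u))]*np.asarray(d).reshape(-1,1)
    R=cv2.Rodrigues(np.array(c["rvec"]))[0]
    return (P-np.array(c["tvec"]).ravel())@R
def cloud(d,c):
    v,u=np.mgrid[:d.shape[0],:d.shape[1]]
    W=world(np.c_[u.ravel(),v.ravel()],d.ravel(),c).reshape(*d.shape,3); W[d==0]=np.nan
    return W
E
python3 - <<'E'
from h import *
for n in("top","scene"):
    im,d,c=grab(n); cv2.imwrite(f"pics/{n}0.png",im[...,::-1]); np.savez(f"{n}0.npz",im=im,W=cloud(d,c))
s=arm.observe(); print(s["clock"],s["position"],s["ee_rot"],s["width"],arm.tip_reach)
E
```

```text
0.1 [0.27723379 0.55973668 0.29150795] [-7.15920371e-01 -3.05877319e+00  2.25363166e-03] 0.9988405446643277 0.0655
```

View pics/top0.png

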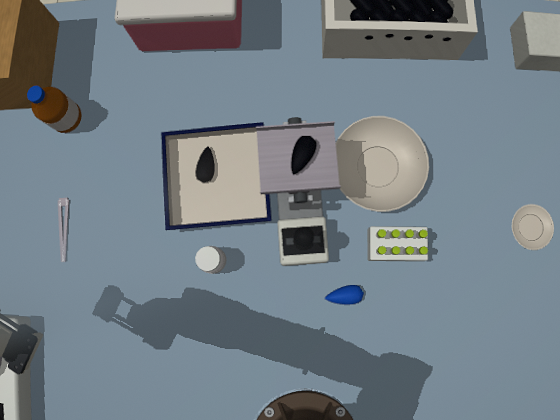

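View pics/scene0.png

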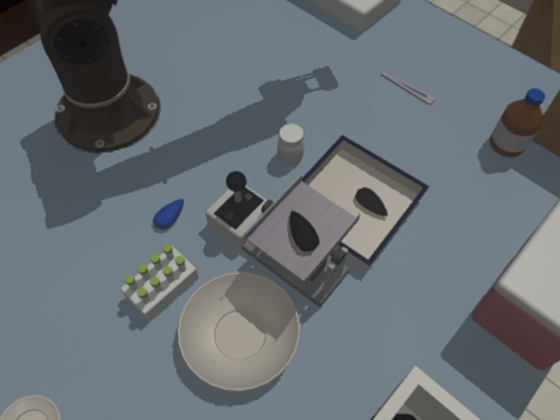

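The top view shows the tray at (217,177), the pan at (298,158), the bowl at (382,163), the console and stick at (303,242), the jar at (210,260) and the rack at (400,244). Image up looks like world +x and image left like +y, so the tray is on the left. I'll check that with numbers.

Run:
```python
from h import *
t=np.load("top0.npz");W=t["W"];im=t["im"]
f=lambda a:np.round(a,4)
for n,(u,v) in dict(tray=(230,200),pan=(275,150),bowl=(378,167),jar=(210,258),rack=(400,244),base=(305,400)).items(): print(n,f(W[v,u]))
s=np.load("scene0.npz");S=s["W"];si=s["im"].astype(int)
# knob
sub=np.zeros(S.shape[:2],bool);sub[165:200,220:255]=1
m=sub&(si.max(2)<70)&(S[...,2]>.12);P=S[m]
A=np.c_[2*P,np.ones(len(P))];x=np.linalg.lstsq(A,(P**2).sum(1),rcond=None)[0]
print("knob scene fit",f(x[:3]),"r",np.sqrt(x[3]+x[:3]@x[:3]),len(P),f(P.min(0)),f(P.max(0)))
m=np.zeros(W.shape[:2],bool);m[220:265,280:330]=1;m&=(W[...,2]>.13);P=W[m];print("knob top",len(P),f(P.min(0)),f(P.max(0)),f(P.mean(0)))
m=np.zeros(W.shape[:2],bool);m[210:270,270:335]=1;m&=(abs(W[...,2]-.06)<.008)
def rect(P): 
    r=cv2.minAreaRect((P[:,:2]*1000).astype(np.float32));return r
print("console",rect(W[m]))
m=np.zeros(W.shape[:2],bool);m[115:200,250:345]=1;m&=(abs(W[...,2]-.152)<.006);print("pan",rect(W[m]))
m=np.zeros(W.shape[:2],bool);m[220:268,362:436]=1;m&=(W[...,2]>.04);P=W[m];print("rack",rect(P),P[:,2].max())
m=np.zeros(W.shape[:2],bool);m[243:276,190:228]=1;m&=(W[...,2]>.07);P=W[m];print("jar",rect(P),P[:,2].max())
```

```text
tray [0.5566 0.1683 0.0023]
pan [0.6352 0.0576 0.1503]
bowl [ 0.6316 -0.1768  0.0055]
jar [0.4186 0.1992 0.0836]
rack [ 0.4483 -0.214   0.0447]
base [ 0.1037 -0.0018  0.0095]
knob scene fit [0.4553 0.0009 0.1518] r 0.02295143507769496 324 [ 0.4422 -0.0211  0.1229] [0.477  0.0147 0.1768]
knob top 314 [ 0.4396 -0.0198  0.1538] [0.4776 0.0199 0.1782] [4.574e-01 1.000e-04 1.676e-01]
console ((458.32122802734375, 0.7121543884277344), (100.35482788085938, 105.6248779296875), 3.7127816677093506)
pan ((618.5941772460938, 12.314468383789062), (173.3562469482422, 158.7772674560547), 3.7827048301696777)
rack ((451.101806640625, -211.45838928222656), (129.45240783691406, 76.00654602050781), 88.54817962646484) 0.09207272053819444
jar ((418.6329650878906, 205.38743591308594), (51.22434616088867, 52.76555633544922), 0.1198209822177887) 0.08967710281632472
```

Grader yaw is about 3.7°, and the tray is on its +y side (world +y). The knob is at about (0.458, 0.000, 0.155). I'll straddle it with open jaws lined up along grader y, first moving over it at the current height.

>>> carry_out([
  [1.5, -4, 0, 0.05, 9.1],
  [3, -8, 0, 0.1, 9.1],
  [4.5, -12, 0, 0.15, 9.1],
  [6, -16, 0, 0.2, 9.1],
  [7, -20, 0, 0.25, 9.1],
  [8, -24, 0, 0.3, 9.1],
  [9, -28, 0, 0.35, 9.1],
  [10.5, -32, 0, 0.4, 9.1],
  [12, -36, 0, 0.45, 9.1],
  [13, -40, 0, 0.5, 9.1],
  [14.5, -44, 0, 0.52, 9.1],
  [16, -48, 0, 0.52, 9.1],
  [17, -52, 0, 0.52, 9.1],
  [18, -55, 0, 0.52, 9.1],
  [18, -56, 0, 0.52, 9.1],
  [18, -56, 0, 0.52, 9.1],
  [18, -56, 0, 0.52, 9.1],
  [18, -56, 0, 0.52, 9.1],
])

```text
clock: 1.9
position: [0.457, 0.0014, 0.2914]
ee_rot: [0.098, -3.14, 0.001]
force: [1.1, 0.2, -0.8]
width: 0.995
```

Run:
```python
from h import *
from scipy.spatial.transform import Rotation as R
s=arm.observe();print(s["clock"],s["position"],R.from_rotvec(s["ee_rot"]).as_matrix().round(3),s["force"],s["width"],s["joints"])
im,d,c=grab("scene");cv2.imwrite("pics/s1.png",im[...,::-1])
```

```text
1.9 [0.45697389 0.00137351 0.29142443] [[-0.998 -0.063 -0.   ]
 [-0.063  0.998 -0.001]
 [ 0.    -0.001 -1.   ]] [ 1.12994966  0.19859697 -0.79713144] 0.9945929612742227 [-0.35045315  0.15613774  0.26463505  1.98074065 -0.04697658  1.01074887
  1.56948141]
```

View pics/s1.png

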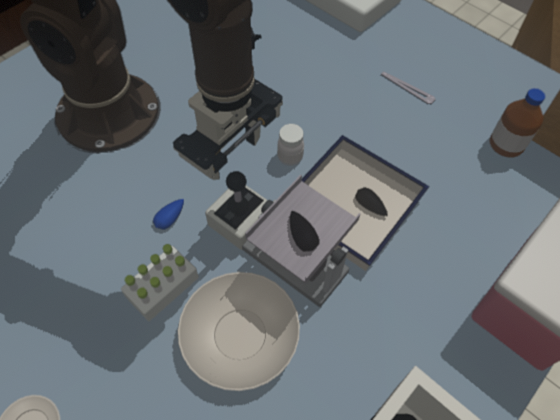

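The gripper sits above the knob with its jaws along grader y. Next I lower it around the knob.

>>> carry_out([
  [0, 0, -2.5, 0, 9.1],
  [0, 0, -5, 0, 9.1],
  [0, 0, -7.5, 0, 9.1],
  [0, 0, -9.2, 0, 9.1],
  [0, 0, -9.2, 0, 9.1],
  [0, 0, -9.2, 0, 9.1],
])

```text
clock: 2.55
position: [0.4571, 0.0019, 0.1997]
ee_rot: [0.1, -3.14, 0.002]
force: [0.1, -0.1, 1.1]
width: 0.989
```

>>> carry_out([
  [-0.1, 1.5, 0, 0, 9.1],
  [-0.2, 2.5, 0, 0, 9.1],
  [-0.2, 3.2, 0, 0, 9.1],
  [-0.3, 4, 0, 0, 9.1],
  [-0.3, 4.7, 0, 0, 9.1],
  [-0.4, 5.4, 0, 0, 9.1],
  [-0.4, 6, 0, 0, 9.1],
  [-0.4, 6.4, 0, 0, 9.1],
  [-0.4, 6.6, 0, 0, 9.1],
  [-0.4, 6.6, 0, 0, 9.1],
  [-0.4, 6.6, 0, 0, 9.1],
  [-0.4, 6.6, 0, 0, 9.1],
])

```text
clock: 3.75
position: [0.4524, 0.0673, 0.1992]
ee_rot: [0.099, -3.138, 0.003]
force: [1.2, -5.4, -2.5]
width: 0.996
```

Run:
```python
from h import *
s=arm.observe();print(s["clock"],s["position"],s["force"],s["width"])
im,d,c=grab("scene");cv2.imwrite("pics/s2.png",im[...,::-1])
```

```text
3.75 [0.45244086 0.06731106 0.19922899] [ 1.23694248 -5.43461464 -2.50831127] 0.995641263986854
```

View pics/s2.png

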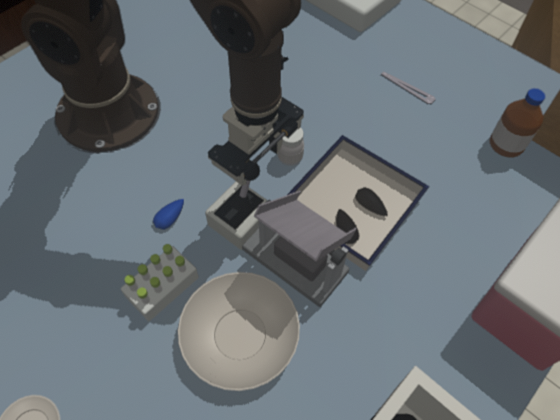

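The stick is leaning towards the tray with 5.4 N on the tool. The pan has tipped and the mussel is dropping into the tray at (346,228). I'll hold for 2 s.

>>> carry_out([
  [0, 0.1, 0, 0, 9.1],
  [0, 0.1, 0, 0, 9.1],
  [0, 0.1, 0, 0, 9.1],
  [0, 0.1, 0, 0, 9.1],
  [0, 0.1, 0, 0, 9.1],
  [0, 0.1, 0, 0, 9.1],
  [0, 0.1, 0, 0, 9.1],
  [0, 0.1, 0, 0, 9.1],
  [0, 0.1, 0, 0, 9.1],
  [0, 0.1, 0, 0, 9.1],
  [0, 0.1, 0, 0, 9.1],
  [0, 0.1, 0, 0, 9.1],
  [0, 0.1, 0, 0, 9.1],
  [0, 0.1, 0, 0, 9.1],
  [0, 0.1, 0, 0, 9.1],
  [0, 0.1, 0, 0, 9.1],
  [0, 0.1, 0, 0, 9.1],
  [0, 0.1, 0, 0, 9.1],
  [0, 0.1, 0, 0, 9.1],
  [0, 0.1, 0, 0, 9.1],
])

```text
clock: 5.8
position: [0.4524, 0.0678, 0.199]
ee_rot: [0.098, -3.138, 0.004]
force: [2.7, -5.4, -1.6]
width: 0.989
```

Run:
```python
from h import *
s=arm.observe();print(s["clock"],s["position"],s["force"],s["width"])
im,d,c=grab("scene");cv2.imwrite("pics/s3.png",im[...,::-1])
```

```text
5.8 [0.4524032  0.06783422 0.19902386] [ 2.70986312 -5.44001056 -1.58315555] 0.9892991825116556
```

View pics/s3.png

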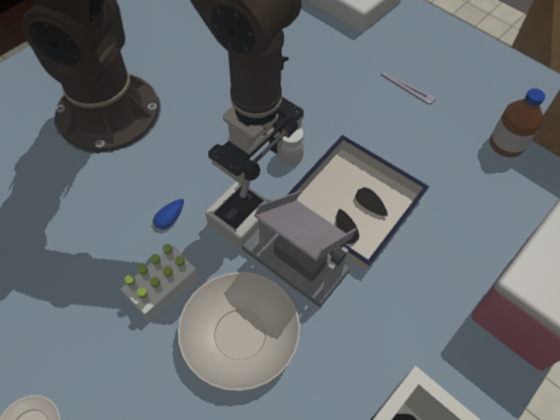

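The mussel lies in the tray at (346,225), clear of the pan. I'll ease the stick back to upright and then rise straight up.

>>> carry_out([
  [0, -0.7, 0, 0, 9.1],
  [0.1, -1.4, 0, 0, 9.1],
  [0.1, -2.1, 0, 0, 9.1],
  [0.2, -2.8, 0, 0, 9.1],
  [0.2, -3.5, 0, 0, 9.1],
  [0.3, -4.1, 0, 0, 9.1],
  [0.3, -4.7, 0, 0, 9.1],
  [0.4, -5.3, 0, 0, 9.1],
  [0.4, -6, 0, 0, 9.1],
  [0.4, -6.6, 0, 0, 9.1],
  [0.4, -6.6, 0, 0, 9.1],
  [0.4, -6.6, 0, 0, 9.1],
  [0.4, -6.6, 0, 0, 9.1],
  [0.4, -6.6, 2, 0, 9.1],
  [0.4, -6.6, 5, 0, 9.1],
  [0.4, -6.6, 9, 0, 9.1],
  [-1, -6.6, 13, 0, 9.1],
  [-3, -6.6, 15, 0, 9.1],
  [-3, -6.6, 15, 0, 9.1],
  [-3, -6.6, 15, 0, 9.1],
])

```text
clock: 7.85
position: [0.4224, 0.0022, 0.3491]
ee_rot: [0.099, -3.139, 0.003]
force: [-0.0, 1.2, -0.7]
width: 0.994
```

Run:
```python
from h import *
s=arm.observe();print(s["clock"],s["position"],s["force"],s["width"])
im,d,c=grab("scene");cv2.imwrite("pics/s4.png",im[...,::-1]);S=cloud(d,c);si=im.astype(int)
f=lambda a:np.round(a,4)
m=np.zeros(d.shape,bool);m[165:200,220:255]=1
m&=(si.max(2)<70)&(S[...,2]>.12)&(S[...,2]<.19);P=S[m];print("knob",len(P),f(P.min(0)),f(P.max(0)))
m=np.zeros(d.shape,bool);m[150:255,300:420]=1
m=(m&(si.max(2)<60)).astype(np.uint8);n,l,st,ce=cv2.connectedComponentsWithStats(m)
for i in range(1,n):
    if st[i,4]>120: P=S[l==i];print(st[i],f(np.nanmedian(P,0)),f(np.nanmin(P,0)),f(np.nanmax(P,0)))
```

```text
7.85 [0.42243874 0.0021935  0.34909266] [-0.02472638  1.1603399  -0.72202736] 0.994161682087695
knob 317 [ 0.4425 -0.0193  0.1207] [0.4782 0.0166 0.1774]
[362 150  58  35 166] [0.6208 0.3126 0.0424] [0.5448 0.3031 0.0364] [0.6927 0.3201 0.0467]
[356 188  31  27 465] [0.6359 0.2186 0.025 ] [0.5991 0.2041 0.0128] [0.6797 0.2414 0.0344]
[342 225  16  19 174] [0.6599 0.1222 0.026 ] [0.6495 0.0456 0.0126] [0.683  0.1477 0.1525]
```

View pics/s4.png

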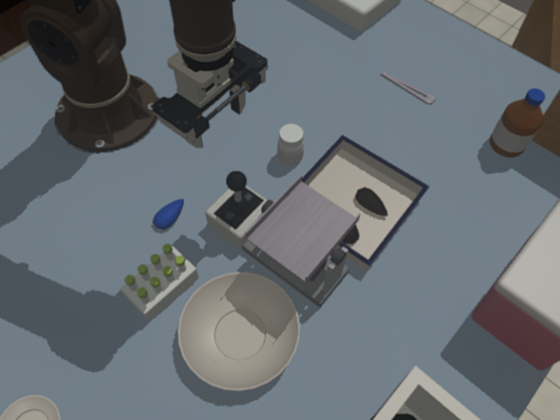

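The knob is back at its starting pose and the mussel is partly hidden under the level pan. I'll check its middle from the earlier unobstructed picture, with a ray to z = 0.02, and hand in if it's inside the tray.

Run:
```python
from h import *
im=cv2.imread("pics/s3.png").astype(int);m=np.zeros(im.shape[:2],np.uint8);m[205:246,332:362]=1
m&=(im.max(2)<60).astype(np.uint8);n,l,st,ce=cv2.connectedComponentsWithStats(m);i=1+st[1:,4].argmax();print(st[i],ce[i])
c=arm.get_calibration("scene")
v,u=np.where(l==i)
p=np.array([ce[i]]+[[u[v.argmin()],v.min()],[u[v.argmax()],v.max()]])
a=world(p,np.full(3,.5),c);b=world(p,np.full(3,1.5),c);t=(.02-a[:,2:])/(b-a)[:,2:];w=a+t*(b-a);print(w.round(3))
# tray rim from top view
T=np.load("top0.npz");W=T["W"];ti=T["im"].astype(int)
k=np.zeros(W.shape[:2],bool);k[115:235,155:275]=1;k&=(ti[...,2]>ti[...,0]+20)&(ti.max(2)<110)&(abs(W[...,2]-.04)<.012)
(cx,cy),sz,an=cv2.minAreaRect((W[k][:,:2]*1000).astype(np.float32));print("tray",cx,cy,sz,an)
q=(w[:,:2]*1000-[cx,cy]);r=np.deg2rad(3.7);print("mussel in tray mm",(q@np.array([[np.cos(r),-np.sin(r)],[np.sin(r),np.cos(r)]])).round())
```

```text
[337 210  19  22 258] [344.21705426 221.51550388]
[[0.627 0.144 0.02 ]
 [0.601 0.158 0.02 ]
 [0.642 0.127 0.02 ]]
tray 608.4781494140625 199.4484100341797 (230.35691833496094, 240.62844848632812) 4.869019985198975
mussel in tray mm [[ 15. -57.]
 [-10. -41.]
 [ 29. -75.]]
```

The middle is about (15, −57) mm in the tray frame, well inside its walls.

```bash
python3 -c "
from cell import arm
print(arm.sign_off(), arm.observe()['clock'])"
```

```text
the job is handed in; nothing more can be done
the job is handed in; nothing more can be done
```

I straddled the knob with the open gripper and pushed the stick towards the tray (grader +y). I held it there for just over 2 s, eased it back upright, lifted clear and handed the job in at about 8 s.

**Hold:** the tool measured 5.4 N, which puts the tilt at about 0.42 rad. I worked that out from the force and position, since the joint itself can't be read.

**Mussel:** it lies in the tray with its middle about 15 mm (x) and −57 mm (y) from the tray's centre, roughly 25 mm above the table. That position is rough, because the visible dark patch at hold time was shorter than the mussel. The level pan then partly hid it. I did not measure its speed; it looked unmoved across the 2 s hold.

**Stick:** the knob is back at its starting position within about 2 mm.

**Rack, jar and contact:** the rack and jar look unmoved in the last picture. The final force of about 1 N is sensor noise, with the gripper well clear of everything. No check failed.

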